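# Scrape core offcuts from the tilted tray into the cup

## Robot

A 7-joint arm with a two-finger parallel gripper is mounted at the origin on the work surface. World frame = base frame: x ahead of the robot, y to its left, z up, the work surface at z = 0. Lengths are in m, angles in rad, forces in N, time in s.
With the tool pointing down it reaches from about 0.425 to 0.875 m from the base axis. Payload 4.7 kg.
Tool frame: the origin (TCP) lies between the finger pads; the fingertips stand 14 mm ahead of it and the grasp point (between the pads) lies 5 mm behind it; z points along the fingers, y is the line along which they close (so a half turn about z gives the same grasp; the last joint's range is limited). The gripper opens to 87 mm and grips with 3 to 60 N. Pads are 19 mm wide; open, the fingers measure 117 mm over their backs; the gripper's body (75 mm by 190 mm) begins 51 mm behind the grasp point.
Start: joints at [1.162, 0.321, -0.07, 1.45, 0.023, 1.371, -0.057], TCP at [0.267, -0.593, 0.237] pointing down, gripper open.
Joint ranges: [-2.86, 2.86], [-0.3, 2.09], [-1.38, 1.24], [0.06, 2.45], [-1.56, 4.7], [0.09, 2.05], [-2.69, 2.69]. Speed limits (rad/s): [2.57, 2.57, 3.14, 3.14, 3.14, 3.14, 3.14].

## Interface

Orientations are given as a rotation vector (axis times angle).
In Python, from bench import ctrl gives the robot as it stands.
- The arm moves only by the tool step_arm, never from a script. Its argument "commands" is a list of rows, each an object with "travel": the shift along the tool's x, y, z in m, a list of three; "turn": the turn, a rotation vector about the tool's x, y, z in degrees, a list of three. A call has 1 to 5 rows; each row is the pose to reach, as a shift and turn from the pose commanded when the call began, along the tool's axes at that moment; what a row does not reach only later rows make up. A row lasts 1/10 s, in which the tool goes at most 50 mm and 8.59 degrees, less where a joint would pass 70% of its speed; a pose out of reach is approached as far as the arm can. A call with a gripper value outside its range is refused whole. "gripper" is the opening, from 0 (shut) to 1 (fully open), set as the call begins (left out, the last holds). The fingers move at their own pace and stop on an object; "force" is the grip in N (left out, the last holds). Time passes only in rows, so rows that repeat a pose let the fingers close. It gives the time, the measured TCP pose, the force, the opening and the grip force at its end, in the units of the state.
- ctrl.get_state(): the state, without advancing time (a new reading comes with each control period).
- ctrl.get_image(name): name is "scene" or "top" or "wrist"; returns the picture (384x512x3 uint8, red, green, blue); there is no depth.
- ctrl.camera_model(name): a dict with "fx", "fy", "cx", "cy" (pixels), "R" (3x3) and "t" (3): a world point X has camera coordinates R X + t; the wrist camera has in their place "T_tool_cam" (4x4, takes a point from camera to tool coordinates, whose origin is the TCP and whose axes are the flange's). Camera axes: x right, y down, z forward; pixel columns grow to the right and rows downward; lengths in m; the calibration is good to about 2 mm. A picture is of the moment at which its call begins: read the wrist's pose just before it. camera_model takes no time and is no camera call.
- ctrl.close_job(): hands the job in; it is judged then, once.
The state is a dict: "time": time; "joint_positions": joint angles; "qd": joint speeds; "joint_torque": joint torques, N m; "position": TCP position; "tool_rot": TCP orientation; "ft_force": force on the tool from outside, world axes, zero at the start; "torque": the same for the moment, N m; "grip_width": opening from 0.0 (shut) to 1.0 (fully open); "grip_force": force on a finger pad.
Only numpy, scipy, OpenCV 4.12 (cv2) and the standard library are available. Lean on these libraries where they do the work, as an engineer would, in place of code of your own. Each camera call takes 0.05 s, during which the arm holds its last target. There are 200 camera calls.

## Task

Two thin sandstone offcuts have stayed behind on the floor of the tilted aluminium tray. Take the wide scraper from its rack, sweep both offcuts down the tray and over its open low edge into the steel cup with the blade (not with the fingers), leaving the cup standing where it is, then hang the scraper back upright in the same place on its rack.

Things in the scene. Friction and masses are not known exactly. Their poses are not given: they have to be found in the camera images.
- scraper: Wide scraper, 200 g: steel blade 72 mm wide, 4 thick, 58 tall under a wooden block handle 90 mm long (along the blade), 40 thick, 42 tall. Origin: middle of the blade's lower edge; z up (handle from 58 to 100 mm), y along the blade's width, x through its thickness; both ways round alike. Hangs in its rack, edge 12 mm above the bench; grasp from above across the 40 mm; a 60 N grip holds it.
- rack: The wide scraper's fixed steel rack, 130 mm along y, 80 across (x), origin on the bench under its middle. The handle rests on two rails (tops 70 mm up) along y, the blade hangs in the 20 mm gap between; lift the scraper 65 mm to clear it. An equal rack holds an unwanted narrow scraper (blade 22 mm, handle 45 mm long); the two racks may swap places.
- tray: Fixed aluminium tray held at a 15 degree slope by a stand. Flat floor 200 mm long, 84 wide inside; side walls and high-end wall 18 mm tall, 4 thick; low end open. Origin: on the floor's upper face, middle of the low edge, 80 mm above the bench. x points down the slope and out over the edge (the floor runs from x = 0 to -196 mm), y across, z square to the floor.
- cup: Round open cup of steel, 120 mm across the mouth and 60 mm tall, 350 g, loose on the bench under the tray's low edge, its middle about 45 mm beyond that edge. Origin: middle of its underside, z up.
- chip_a: Sandstone core offcut, a disc 26 mm across and 10 mm thick, 13 g, lying flat on the upper half of the tray's floor, where friction keeps it; at least 40 mm of free floor lie between it and the high-end wall. Origin: middle of the disc.
- chip_b: A second, equal offcut, lying on the lower half of the tray's floor. Origin: middle of the disc.

How it is judged:
By the outcome, as a careful person would: the job done as asked, in the order asked, and still so for the second after the job is handed in, with the robot touching nothing.
It also fails if it takes over 56 s, if anything falls off the work surface, if the arm or the gripper's body presses on something with over 40 N, if the wrist force passes 120 N, or if a joint passes its speed limit or range.

## Working session

There is one attempt and no reset: what is moved stays moved. The work goes in short steps, Python scripts to look and compute and a tool call to move; the robot and the scene stay as the last step left them, time stands still between calls to the robot, and variables do not carry over. Pictures are saved under pics/ and viewed, at most 10 in all, crops included, and the job is handed in when it is done.

Besides the shell and the picture viewer there is one more tool, called after "Call:" as name([rows], argument=value, ...), one row to a line, values as JSON. step_arm: Moves the arm, as the interface text tells. Its arguments: {"type":"object","properties":{"commands":{"type":"array"},"gripper":{"type":"number"},"force":{"type":"number"}},"required":["commands"]}

```bash
mkdir -p pics; python3 - <<'E'
from bench import ctrl
import cv2,numpy as np
s=ctrl.get_state();print(s)
for n in ("scene","top"):
    im=ctrl.get_image(n);cv2.imwrite(f"pics/{n}0.png",im[:,:,::-1])
    m=ctrl.camera_model(n);print(n,{k:np.round(v,4).tolist() for k,v in m.items()})
print(ctrl.camera_model("wrist"))
E
```

```text
{'time': 0.0, 'joint_positions': array([ 1.16213543,  0.32180817, -0.07010632,  1.4516823 ,  0.02260784,
        1.37079833, -0.05689489]), 'qd': array([ 0.00072256,  0.00184411, -0.00100765,  0.00024459, -0.00063689,
       -0.00094793, -0.00077125]), 'joint_torque': array([ 4.92234194e-04, -4.91289997e+01, -4.03542425e-01, -3.12525916e+01,
       -6.38807681e-02,  4.39524197e-02,  1.84379073e-04]), 'position': array([ 0.26642884, -0.59230445,  0.23546763]), 'tool_rot': array([-3.06984698e+00, -6.58839219e-01,  7.81401685e-04]), 'ft_force': array([ 0.53135157,  0.36004635, -0.44335937]), 'torque': array([-0.04348615,  0.00208037,  0.01448996]), 'grip_force': 0.0, 'grip_width': 0.9989838265595776}
scene {'fx': 416.7027, 'fy': 416.7027, 'cx': 255.6404, 'cy': 189.5055, 'R': [[0.036, 0.9993, -0.0072], [0.7941, -0.0329, -0.6069], [-0.6068, 0.0161, -0.7947]], 't': [-0.0287, -0.3805, 1.3359]}
top {'fx': 434.8536, 'fy': 434.8536, 'cx': 252.6662, 'cy': 187.8479, 'R': [[-0.0375, -0.9993, 0.0043], [-0.9768, 0.0358, -0.2111], [0.2108, -0.0121, -0.9775]], 't': [0.0319, 0.5537, 1.0184]}
{'fx': 279.4134511235985, 'fy': 279.4134511235985, 'cx': 251.23135450575504, 'cy': 187.54942236479104, 'T_tool_cam': array([[ 7.69449354e-05, -9.57348420e-01, -2.88935974e-01,
         7.97282964e-02],
       [ 9.99999962e-01, -2.40629999e-06,  2.74277373e-04,
        -1.99925810e-04],
       [-2.63274276e-04, -2.88935985e-01,  9.57348384e-01,
        -1.47807993e-01],
       [ 0.00000000e+00,  0.00000000e+00,  0.00000000e+00,
         1.00000000e+00]])}
```

View pics/top0.png

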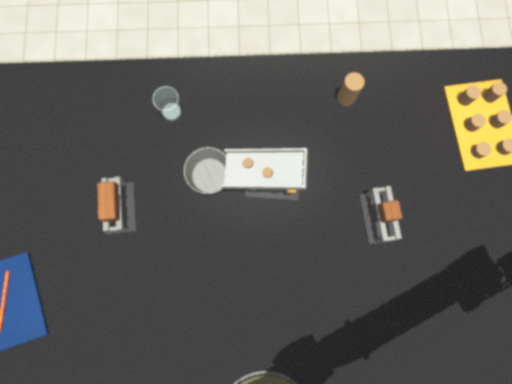

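View pics/scene0.png

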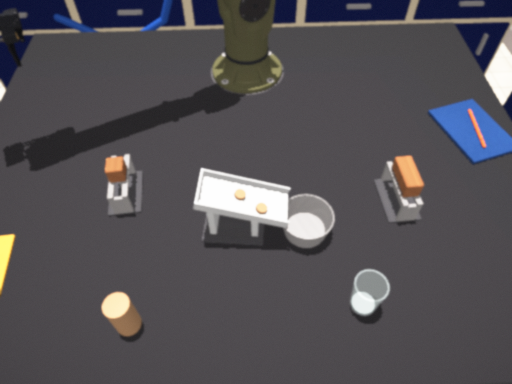

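The top view shows the wide scraper (orange handle) in its rack at about (107,201) and the narrow one at (391,211). The tray spans (224..307, 149..189) with its low end to the left. The cup is at (208,172), and the chips are at (248,162) and (267,172). In the scene view, the wide scraper is at (408,176).

```bash
cat > h.py <<'E'
from bench import ctrl
import cv2,numpy as np
from scipy.spatial.transform import Rotation as Ro
def cam(n,s=None):
    m=ctrl.camera_model(n)
    K=np.array([[m['fx'],0,m['cx']],[0,m['fy'],m['cy']],[0,0,1]])
    if n=='wrist':
        T=np.eye(4);T[:3,:3]=Ro.from_rotvec(s['tool_rot']).as_matrix();T[:3,3]=s['position'];T=T@m['T_tool_cam']
        return K,T[:3,:3],T[:3,3]
    R=np.array(m['R']);return K,R.T,-R.T@np.array(m['t'])
def ray(c,p):
    K,R,C=c;d=R@np.linalg.solve(K,[p[0],p[1],1]);return C,d/np.linalg.norm(d)
def onz(c,p,z):
    C,d=ray(c,p);return C+d*(z-C[2])/d[2]
def onplane(c,p,P,n):
    C,d=ray(c,p);return C+d*((P-C)@n)/(d@n)
def two(c1,p1,c2,p2):
    C1,d1=ray(c1,p1);C2,d2=ray(c2,p2)
    a=np.linalg.lstsq(np.c_[d1,-d2],C2-C1,rcond=None)[0]
    A,B=C1+a[0]*d1,C2+a[1]*d2;return (A+B)/2,np.linalg.norm(A-B)
def proj(c,X):
    K,R,C=c;q=K@(R.T@(np.asarray(X)-C));return q[:2]/q[2]
def go(s,P,R):
    "tool-frame shift and turn (deg) from state s to the pose P,R"
    R0=Ro.from_rotvec(s['tool_rot'])
    return np.round(R0.inv().apply(P-s['position'])*1000,1),np.round((R0.inv()*R).as_rotvec(degrees=True),2)
def blobs(im,lo,hi,amin=30):
    m=cv2.inRange(cv2.cvtColor(im,cv2.COLOR_RGB2HSV),lo,hi)
    cs,_=cv2.findContours(m,cv2.RETR_EXTERNAL,cv2.CHAIN_APPROX_NONE)
    return [c for c in cs if cv2.contourArea(c)>=amin]
E
python3 - <<'E'
from h import *
for n in ("top","scene"):
    im=cv2.imread(f"pics/{n}0.png")[:,:,::-1].copy();c=cam(n);print(n,c[2])
    for b in blobs(im,(3,110,90),(20,255,255),20):
        r=cv2.minAreaRect(b);print('orange',np.round(r[0]),np.round(r[1]),round(r[2]),'z.112',np.round(onz(c,r[0],.112),3),'z.12',np.round(onz(c,r[0],.10),3))
    for b in blobs(im,(0,0,170),(180,60,255),300):
        r=cv2.minAreaRect(b)
        if b[:,0,1].min()>100 and n=='top' or n=='scene':print('white',np.round(r[0]),np.round(cv2.boxPoints(r)).tolist())
C=cam("top");S=cam("scene")
for a,b in (((248,162),(262,208)),((267,172),(240,194)),((224,149),(290,220)),((307,189),(203,174)),((224,189),(290,191)),((307,149),(196,204))): print(a,two(C,a,S,b))
E
```

```text
top [0.32736901 0.0244135  1.11219535]
orange [  3. 300.] [ 4. 60.] 8 z.112 [0.308 0.576 0.112] z.12 [0.307 0.583 0.1  ]
orange [391. 210.] [19. 19.] 77 z.112 [ 0.478 -0.308  0.112] z.12 [ 0.479 -0.312  0.1  ]
orange [292. 191.] [4. 9.] 90 z.112 [ 0.532 -0.079  0.112] z.12 [ 0.535 -0.08   0.1  ]
orange [107. 201.] [38. 20.] 90 z.112 [0.524 0.353 0.112] z.12 [0.526 0.357 0.1  ]
orange [477. 151.] [16. 12.] 60 z.112 [ 0.613 -0.529  0.112] z.12 [ 0.616 -0.536  0.1  ]
orange [502. 148.] [15. 13.] 63 z.112 [ 0.619 -0.591  0.112] z.12 [ 0.623 -0.599  0.1  ]
orange [472. 123.] [16. 18.] 52 z.112 [ 0.685 -0.529  0.112] z.12 [ 0.689 -0.536  0.1  ]
orange [497. 120.] [15. 16.] 63 z.112 [ 0.69  -0.591  0.112] z.12 [ 0.694 -0.598  0.1  ]
orange [485.  95.] [55. 27.] 9 z.112 [ 0.757 -0.571  0.112] z.12 [ 0.762 -0.578  0.1  ]
orange [478. 125.] [88. 59.] 83 z.112 [ 0.679 -0.542  0.112] z.12 [ 0.683 -0.549  0.1  ]
white [250. 169.] [[191.0, 151.0], [306.0, 145.0], [308.0, 187.0], [194.0, 193.0]]
scene [ 1.11374293 -0.00537689  0.83059085]
orange [127. 322.] [24. 25.] 57 z.112 [ 0.848 -0.226  0.112]
[... 560 characters left out ...]
8.0, 224.0], [200.0, 167.0], [339.0, 197.0], [326.0, 254.0]]
white [498.  64.] [[485.0, 24.0], [511.0, 24.0], [511.0, 104.0], [485.0, 104.0]]
(248, 162) (array([0.60876384, 0.02090807, 0.10379139]), np.float64(0.00030339175762065287))
(267, 172) (array([ 0.57916155, -0.02398149,  0.11631649]), np.float64(0.001601801933404633))
(224, 149) (array([0.64278705, 0.07752835, 0.10584375]), np.float64(5.551518654094832e-05))
(307, 189) (array([ 0.53161416, -0.10862348,  0.13061737]), np.float64(0.008707281022799034))
(224, 189) (array([0.54950665, 0.08406407, 0.0818702 ]), np.float64(0.005830197528901827))
(307, 149) (array([ 0.62298377, -0.11488545,  0.14646206]), np.float64(0.0039051481139880367))
```

```bash
python3 - <<'E'
from h import *
s=ctrl.get_state()
print(go(s,np.array([.55,0,.36]),Ro.from_rotvec([np.pi,0,0])))
E
```

```text
(array([ 501.7, -424. , -123.8]), array([-0.09,  0.03, 24.23]))
```

Call:
step_arm([
  {"travel": [34,-28,-9]},
  {"travel": [0.067,-0.057,-0.017],"turn": [0,0,0]},
  {"travel": [0.1,-0.085,-0.025],"turn": [0,0,0]},
  {"travel": [0.134,-0.113,-0.033],"turn": [0,0,0]},
  {"travel": [0.167,-0.141,-0.041],"turn": [0,0,0]},
])

```text
$.commands[0]: bad value
```

Call:
step_arm([
  {"travel": [0.034,-0.028,-0.009],"turn": [0,0,0]},
  {"travel": [0.067,-0.057,-0.017],"turn": [0,0,0]},
  {"travel": [0.1,-0.085,-0.025],"turn": [0,0,0]},
  {"travel": [0.134,-0.113,-0.033],"turn": [0,0,0]},
  {"travel": [0.167,-0.141,-0.041],"turn": [0,0,0]},
])

```text
time: 0.6
position: [0.3616, -0.3937, 0.2774]
tool_rot: [-3.071, -0.659, 0.001]
ft_force: [0.6, -1.0, 0.5]
grip_width: 1.0
grip_force: 0.0
```

Call:
step_arm([
  {"travel": [0.034,-0.028,-0.009],"turn": [0,0,0]},
  {"travel": [0.067,-0.057,-0.017],"turn": [0,0,0]},
  {"travel": [0.1,-0.085,-0.025],"turn": [0,0,0]},
  {"travel": [0.134,-0.113,-0.033],"turn": [0,0,0]},
  {"travel": [0.167,-0.141,-0.041],"turn": [0,0,0]},
])

```text
time: 1.1
position: [0.4559, -0.1967, 0.3186]
tool_rot: [3.072, 0.659, -0.0]
ft_force: [0.4, -0.4, 0.3]
grip_width: 0.998
grip_force: 0.0
```

Call:
step_arm([
  {"travel": [0.034,-0.028,-0.009],"turn": [0,0,5]},
  {"travel": [0.067,-0.057,-0.017],"turn": [0,0,10]},
  {"travel": [0.1,-0.085,-0.025],"turn": [0,0,16]},
  {"travel": [0.134,-0.113,-0.033],"turn": [0,0,22]},
  {"travel": [0.167,-0.141,-0.041],"turn": [0,0,24.2]},
])

```text
time: 1.6
position: [0.5503, 0.0001, 0.3596]
tool_rot: [3.141, -0.005, -0.0]
ft_force: [0.1, -1.1, -0.1]
grip_width: 0.997
grip_force: 0.0
```

```bash
python3 - <<'E'
from h import *
import pickle
ctrl.get_image("scene")
s=ctrl.get_state();im=ctrl.get_image("wrist");pickle.dump((s,im),open("w1.pkl","wb"))
cv2.imwrite("pics/w1.png",cv2.resize(im,None,fx=1.5,fy=1.5)[:,:,::-1]);print(s['position'])
print(go(s,np.array([.525,.353,.3]),Ro.from_rotvec([np.pi,0,0])))
E
```

```text
[0.55242635 0.00925172 0.36071325]
(array([ -25.1, -343.6,   62.7]), array([-0.35, -0.21,  0.42]))
```

View pics/w1.png

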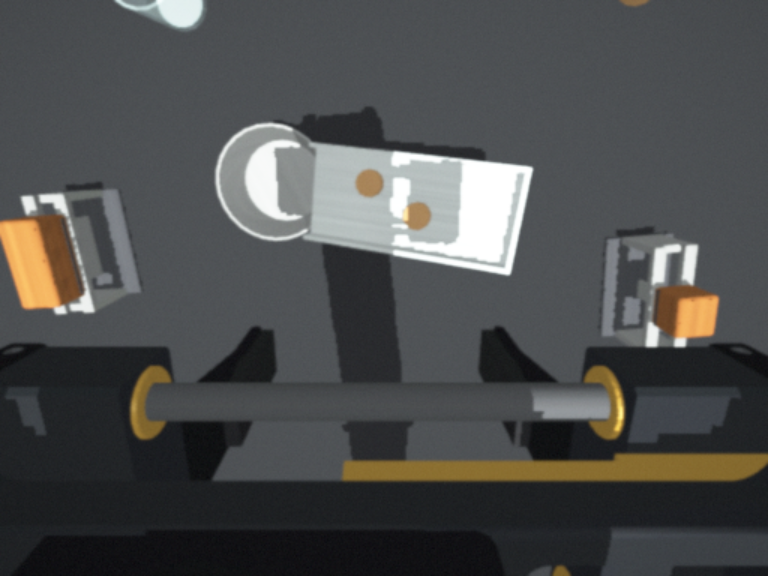

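Call:
step_arm([
  {"travel": [-0.004,-0.045,0.008],"turn": [0,0,0]},
  {"travel": [-0.007,-0.09,0.016],"turn": [0,0,0]},
  {"travel": [-0.01,-0.135,0.024],"turn": [0,0,0]},
  {"travel": [-0.013,-0.175,0.032],"turn": [0,0,0]},
  {"travel": [-0.015,-0.215,0.036],"turn": [0,0,0]},
])

```text
time: 2.2
position: [0.5341, 0.2144, 0.3225]
tool_rot: [3.14, 0.001, -0.002]
ft_force: [0.0, -0.7, 0.5]
grip_width: 0.998
grip_force: 0.0
```

Call:
step_arm([
  {"travel": [-0.004,-0.045,0.008],"turn": [0,0,0]},
  {"travel": [-0.007,-0.09,0.014],"turn": [0,0,0]},
  {"travel": [-0.01,-0.125,0.02],"turn": [0,0,0]},
  {"travel": [-0.01,-0.138,0.024],"turn": [0,0,0]},
  {"travel": [-0.01,-0.138,0.024],"turn": [0,0,0]},
])

```text
time: 2.7
position: [0.5236, 0.3529, 0.2981]
tool_rot: [3.141, 0.007, -0.004]
ft_force: [0.2, -0.8, -0.0]
grip_width: 1.001
grip_force: 0.0
```

```bash
python3 - <<'E'
from h import *
import pickle
ctrl.get_image("scene")
s=ctrl.get_state();im=ctrl.get_image("wrist");pickle.dump((s,im),open("w2.pkl","wb"))
cv2.imwrite("pics/w2.png",cv2.resize(im,None,fx=1.5,fy=1.5)[:,:,::-1]);print(s['position'],s['tool_rot'])
c=cam("wrist",s)
for b in blobs(im,(3,110,90),(20,255,255),100):
    r=cv2.minAreaRect(b);print(np.round(r[0]),np.round(r[1]),round(r[2],1))
    print(np.round([onz(c,p,.112) for p in cv2.boxPoints(r)],4))
E
```

```text
[0.5248394  0.35087892 0.29870558] [ 3.14006757e+00  1.90881113e-03 -1.87083688e-03]
[403. 268.] [49. 25.] 81.9
[[0.4232 0.1684 0.112 ]
 [0.4284 0.1367 0.112 ]
 [0.3517 0.1139 0.112 ]
 [0.346  0.1474 0.112 ]]
[ 99. 268.] [24. 49.] 7.9
[[0.3516 0.5863 0.112 ]
 [0.4281 0.5641 0.112 ]
 [0.4232 0.5331 0.112 ]
 [0.3461 0.5535 0.112 ]]
[248. 166.] [71. 32.] 86.4
[[0.5731 0.3767 0.112 ]
 [0.5755 0.3386 0.112 ]
 [0.4866 0.3319 0.112 ]
 [0.4838 0.373  0.112 ]]
```

View pics/w2.png

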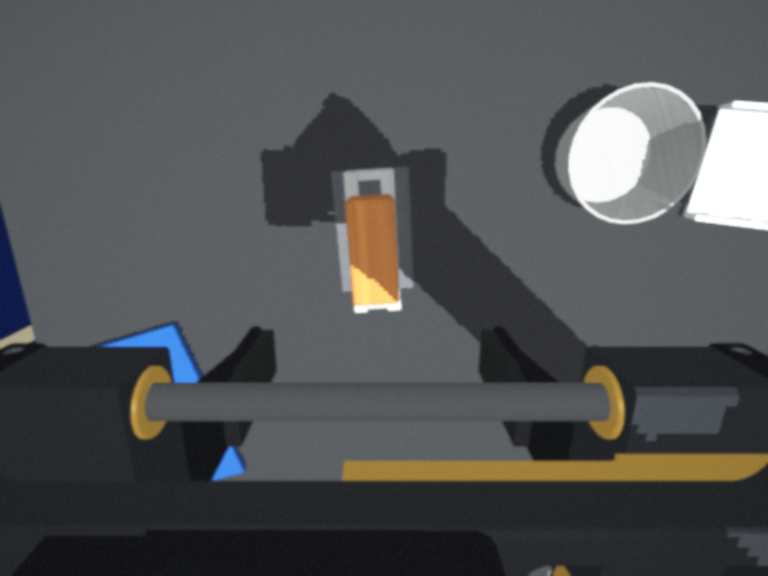

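w2 shows the wide handle from (348,195) to (400,308) at 1.5x scale. Its measured size is 89 x 40 mm, which matches, with the centre at (0.530, 0.355) and a yaw of about 3.3°. w1 shows the tray's wall-top corners at about (315,143), (305,238), (531,168) and (510,274), with the chips at (370,183) and (417,215).

```bash
python3 - <<'E'
from h import *
import pickle
s,im=pickle.load(open("w1.pkl","rb"));c=cam("wrist",s)
P=[onz(c,np.array(p)/1.5,z) for p,z in (((315,143),.0974),((305,238),.0974),((531,168),.1492),((510,274),.1492))]
print(np.round(P,4))
A,B,C,D=P
print('w',np.linalg.norm(A-B),np.linalg.norm(C-D),'l',np.linalg.norm((A-C)[:2]),np.linalg.norm((B-D)[:2]))
L=(A+B)/2-(C+D)/2;print('yaw',np.degrees(np.arctan2(L[1],L[0])),'low mid',(A+B)/2,'high mid',(C+D)/2)
t=cam("top")
for q in P: print('in top',np.round(proj(t,q)))
s,im=pickle.load(open("w2.pkl","rb"));c=cam("wrist",s)
b=max(blobs(im[:230],(3,110,90),(20,255,255),100),key=cv2.contourArea)[:,0]
for k in (1,):
    for y0 in (145,160,175,190): 
        r=b[b[:,1]==y0];print(y0,r[:,0].min(),r[:,0].max(),np.round(onz(c,(r[:,0].mean() if 0 else (r[:,0].min()+r[:,0].max())/2,y0),.112),4))
s=ctrl.get_state()
print(go(s,np.array([.529,.355,.18]),Ro.from_euler('z',3.3,degrees=True)*Ro.from_rotvec([np.pi,0,0])),s['position'])
E
```

```text
[[ 0.6432  0.0694  0.0974]
 [ 0.5533  0.0825  0.0974]
 [ 0.6234 -0.1162  0.1492]
 [ 0.5323 -0.1078  0.1492]]
w 0.09080846179333898 0.0914440320491965 l 0.1866925243679439 0.19143948839699537
yaw 83.80477529038026 low mid [0.5982484  0.07595074 0.0974    ] high mid [ 0.57784509 -0.11201081  0.1492    ]
in top [228. 150.]
in top [223. 186.]
in top [307. 149.]
in top [306. 187.]
145 231 262 [0.5565 0.3565 0.112 ]
160 233 263 [0.5383 0.3547 0.112 ]
175 234 264 [0.5195 0.3535 0.112 ]
190 235 264 [0.5001 0.3529 0.112 ]
(array([  3.3,  -5.5, 119.2]), array([ 0.1 ,  0.01, -3.37])) [0.52570591 0.34967778 0.29917472]
```

Call:
step_arm([
  {"travel": [0.003,-0.005,0.04],"turn": [0,0,-3.4]},
  {"travel": [0.003,-0.005,0.08],"turn": [0,0,-3.4]},
  {"travel": [0.003,-0.005,0.11],"turn": [0,0,-3.4]},
  {"travel": [0.003,-0.005,0.119],"turn": [0,0,-3.4]},
  {"travel": [0.003,-0.005,0.119],"turn": [0,0,-3.4]},
])

```text
time: 3.3
position: [0.5286, 0.354, 0.1799]
tool_rot: [3.138, 0.089, -0.002]
ft_force: [-0.4, -0.4, -0.3]
grip_width: 1.001
grip_force: 0.0
```

```bash
python3 - <<'E'
from h import *
s=ctrl.get_state();im=ctrl.get_image("wrist");c=cam("wrist",s);print(s['position'],s['tool_rot'])
for b in blobs(im,(3,110,90),(20,255,255),1500):
    r=cv2.minAreaRect(b);print(np.round(r[0]),np.round(r[1]),round(r[2],1));Q=[onz(c,p,.112) for p in cv2.boxPoints(r)];print(np.round(Q,4),np.mean(Q,axis=0))
print(go(s,np.array([.529,.355,.09]),Ro.from_euler('z',3.4,degrees=True)*Ro.from_rotvec([np.pi,0,0])))
E
```

```text
[0.52860639 0.35401559 0.17987433] [ 3.13830422e+00  8.92418540e-02 -1.70052034e-03]
[250. 200.] [108.  49.] 90.0
[[0.5754 0.3763 0.112 ]
 [0.5775 0.3385 0.112 ]
 [0.484  0.3309 0.112 ]
 [0.4816 0.3734 0.112 ]] [0.52964681 0.35475118 0.112     ]
(array([ 0.6, -1.1, 89.9]), array([ 0.11,  0.07, -0.14]))
```

Call:
step_arm([
  {"travel": [0.001,-0.001,0.03],"turn": [0,0,0]},
  {"travel": [0.001,-0.001,0.06],"turn": [0,0,0]},
  {"travel": [0.001,-0.001,0.08],"turn": [0,0,0]},
  {"travel": [0.001,-0.001,0.09],"turn": [0,0,0]},
  {"travel": [0.001,-0.001,0.09],"turn": [0,0,0]},
])

```text
time: 3.85
position: [0.5293, 0.3574, 0.091]
tool_rot: [3.14, 0.093, 0.0]
ft_force: [-1.2, 0.0, 0.4]
grip_width: 0.994
grip_force: 0.0
```

Call:
step_arm([
  {"travel": [0,0,0],"turn": [0,0,0]},
  {"travel": [0,0,0],"turn": [0,0,0]},
  {"travel": [0,0,0],"turn": [0,0,0]},
  {"travel": [0,0,0],"turn": [0,0,0]},
  {"travel": [0,0,0],"turn": [0,0,0]},
], gripper=0.3, force=60)

```text
time: 4.35
position: [0.5289, 0.3576, 0.0909]
tool_rot: [-3.14, -0.094, -0.001]
ft_force: [0.2, -0.1, 0.2]
grip_width: 0.632
grip_force: 0.0
```

Call:
step_arm([
  {"travel": [0,0,0],"turn": [0,0,0]},
  {"travel": [0,0,0],"turn": [0,0,0]},
  {"travel": [0,0,0],"turn": [0,0,0]},
  {"travel": [0,0,0],"turn": [0,0,0]},
])

```text
time: 4.75
position: [0.529, 0.3567, 0.0905]
tool_rot: [3.139, 0.093, -0.0]
ft_force: [0.9, -2.5, 1.9]
grip_width: 0.456
grip_force: 60.0
```

Call:
step_arm([
  {"travel": [0,0,-0.03],"turn": [0,0,0]},
  {"travel": [0,0,-0.07],"turn": [0,0,0]},
  {"travel": [0,0,-0.115],"turn": [0,0,0]},
  {"travel": [0,0,-0.16],"turn": [0,0,0]},
  {"travel": [0,0,-0.2],"turn": [0,0,0]},
])

```text
time: 5.25
position: [0.5284, 0.3583, 0.2922]
tool_rot: [-3.139, -0.095, -0.001]
ft_force: [1.1, 0.1, -1.6]
grip_width: 0.452
grip_force: 60.0
```

Call:
step_arm([
  {"travel": [0,0.04,-0.01],"turn": [0,0,0]},
  {"travel": [0,0.08,-0.02],"turn": [0,0,0]},
  {"travel": [0,0.12,-0.02],"turn": [0,0,0]},
  {"travel": [0,0.16,-0.02],"turn": [0,0,0]},
  {"travel": [0,0.2,-0.02],"turn": [0,0,0]},
])

```text
time: 5.75
position: [0.5405, 0.157, 0.3099]
tool_rot: [-3.139, -0.095, 0.0]
ft_force: [0.2, 0.7, -2.3]
grip_width: 0.452
grip_force: 60.0
```

Call:
step_arm([
  {"travel": [0,0.04,-0.01],"turn": [0,0,3]},
  {"travel": [0,0.08,-0.01],"turn": [0,0,6]},
  {"travel": [0,0.11,-0.01],"turn": [0,0,9]},
  {"travel": [0,0.13,-0.01],"turn": [0,0,9]},
  {"travel": [0,0.135,-0.01],"turn": [0,0,9]},
])

```text
time: 6.25
position: [0.5489, 0.0201, 0.3196]
tool_rot: [3.137, -0.16, -0.001]
ft_force: [0.6, -0.2, -2.6]
grip_width: 0.458
grip_force: 60.0
```

Call:
step_arm([
  {"travel": [0,0,0],"turn": [0,0,0]},
  {"travel": [0,0,0],"turn": [0,0,0]},
])

```text
time: 6.45
position: [0.5486, 0.0255, 0.3203]
tool_rot: [-3.137, 0.148, 0.0]
ft_force: [-0.2, 0.7, -2.9]
grip_width: 0.457
grip_force: 60.0
```

```bash
python3 - <<'E'
from h import *
import pickle
s=ctrl.get_state();im=ctrl.get_image("wrist");pickle.dump((s,im),open("w3.pkl","wb"))
cv2.imwrite("pics/w3.png",cv2.resize(im,None,fx=1.5,fy=1.5)[:,:,::-1]);print(s['position'],s['tool_rot'],s['grip_force'])
E
```

```text
[0.54864479 0.02549008 0.32032975] [-3.13676891e+00  1.48224312e-01  2.67520512e-04] 59.99331965111196
```

View pics/w3.png

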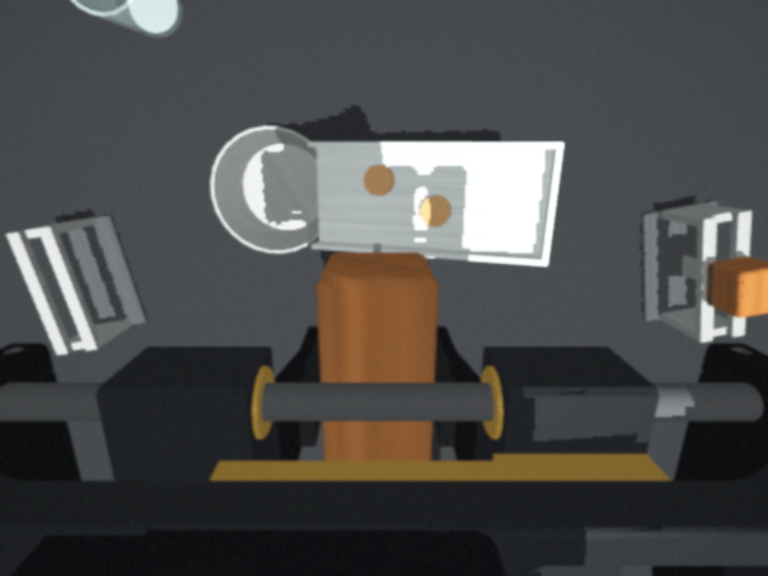

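w3 shows the scraper held, with its handle end at (318..438, 253). The tray corners are at (315,143), (312,248), (564,143) and (547,266), and the chips at (379,180) and (435,210). The cup is standing under the low edge.

```bash
cat >> h.py <<'E'
def tray(c,px):
    P=[onz(c,np.array(p)/1.5,z) for p,z in zip(px,(.0974,.0974,.1492,.1492))]
    A,B,C,D=P;L=(A+B)/2-(C+D)/2;yaw=np.arctan2(L[1],L[0]);d=np.array([np.cos(yaw),np.sin(yaw),0])
    print('w',np.linalg.norm(A-B),np.linalg.norm(C-D),'l',np.linalg.norm((A-C)[:2]),np.linalg.norm((B-D)[:2]))
    mid=np.mean(P,axis=0); O=mid+d*(.0966-.00466);O[2]=.08
    k=np.radians(15);x=d*np.cos(k)-[0,0,np.sin(k)];z=d*np.sin(k)+[0,0,np.cos(k)];
    return O,np.c_[x,np.cross(z,x),z],np.degrees(yaw)
E
python3 - <<'E'
from h import *
import pickle
for f,px,ch in (("w1",((315,143),(305,238),(531,168),(510,274)),((370,183),(417,215))),("w3",((315,143),(312,248),(564,143),(547,266)),((379,180),(435,210)))):
    s,im=pickle.load(open(f+".pkl","rb"));c=cam("wrist",s)
    O,R,yaw=tray(c,px);print(f,O,yaw)
    for p in ch:
        q=onplane(c,np.array(p)/1.5,O+R[:,2]*.010,R[:,2]);print('chip',np.round(R.T@(q-O)*1000,1))
Rt=Ro.from_rotvec(s['tool_rot'])
for v in ((.036,0,.079),(.045,.02,-.021),(.045,-.02,-.021),(.045,.02,.021)): print(v,proj(c,s['position']+Rt.apply(v))*1.5)
E
```

```text
w 0.09080713452936347 0.09144358993841324 l 0.18669178456787497 0.1914367103370164
w1 [0.59795476 0.07338158 0.08      ] 83.80390188719942
chip [-58.8 -15.6  10. ]
chip [-107.2    7.4   10. ]
w 0.09024581480989721 0.09183554267295341 l 0.18725133148012463 0.19230788222978024
w3 [0.59750034 0.07385992 0.08      ] 83.91754415011012
chip [-58.5 -15.8  10. ]
chip [-107.     7.2   10. ]
(0.036, 0, 0.079) [377.27936348 237.96849078]
(0.045, 0.02, -0.021) [441.54324418 270.13849285]
(0.045, -0.02, -0.021) [313.95011475 270.14432832]
(0.045, 0.02, 0.021) [426.33719081 243.14074696]
```

```bash
cat >> h.py <<'E'
TO=np.array([.5977,.0737,.08]);a=np.radians(83.9);d=np.array([np.cos(a),np.sin(a),0]);k=np.radians(15)
X=d*np.cos(k)-[0,0,np.sin(k)];Z=d*np.sin(k)+[0,0,np.cos(k)];TR=np.c_[X,np.cross(Z,X),Z]
RT=Ro.from_matrix(np.c_[-TR[:,1],-TR[:,0],-TR[:,2]]);OFF=np.array([-.003,0,.079])
def blade(s): return np.round((TR.T@(s['position']+Ro.from_rotvec(s['tool_rot']).apply(OFF)-TO))*1000,1)
def to_blade(s,x,y,z): return go(s,TO+TR@np.array([x,y,z])-RT.apply(OFF),RT)
E
python3 - <<'E'
from h import *
s=ctrl.get_state();print(s['position'],blade(s),to_blade(s,-.148,0,.06),TO+TR@[-.148,0,.06]-RT.apply(OFF),RT.as_rotvec())
E
```

```text
[0.54861763 0.02559751 0.32040409] [-93.   46.7 142.2] (array([46. , 54.6, 67.8]), array([-15.06,  -0.08,   0.72])) [ 0.58931476 -0.03299423  0.25256891] [ 2.87601587 -0.15324241 -0.02017475]
```

Call:
step_arm([
  {"travel": [0.012,0.014,0.015],"turn": [-4,0,0.2]},
  {"travel": [0.024,0.028,0.034],"turn": [-8,0,0.4]},
  {"travel": [0.036,0.042,0.052],"turn": [-12,0,0.6]},
  {"travel": [0.046,0.0545,0.068],"turn": [-15,0,0.7]},
  {"travel": [0.046,0.0545,0.068],"turn": [-15,0,0.7]},
])

```text
time: 7.0
position: [0.5886, -0.0338, 0.2491]
tool_rot: [2.877, -0.152, -0.026]
ft_force: [-0.3, -0.1, -2.7]
grip_width: 0.454
grip_force: 60.0
```

Call:
step_arm([
  {"travel": [0,0,0],"turn": [0,0,0]},
  {"travel": [0,0,0],"turn": [0,0,0]},
])

```text
time: 7.2
position: [0.5896, -0.0342, 0.2539]
tool_rot: [2.877, -0.156, -0.015]
ft_force: [0.1, -0.6, -2.4]
grip_width: 0.454
grip_force: 60.0
```

```bash
python3 - <<'E'
from h import *
s=ctrl.get_state();im=ctrl.get_image("wrist");sc=ctrl.get_image("scene")
print(s['position'],s['tool_rot'],blade(s),to_blade(s,-.148,0,.003))
cv2.imwrite("pics/w4.png",np.hstack([im[60:330,90:430],cv2.resize(sc[130:280,160:360],None,fx=1.8,fy=1.8)])[:,:,::-1])
E
```

```text
[ 0.58959326 -0.03421719  0.25387254] [ 2.87716672 -0.15646418 -0.01548653] [-149.4   -0.6   60.9] (array([-0.6, -1.4, 58. ]), array([-0.08, -0.16, -0.15]))
```

View pics/w4.png

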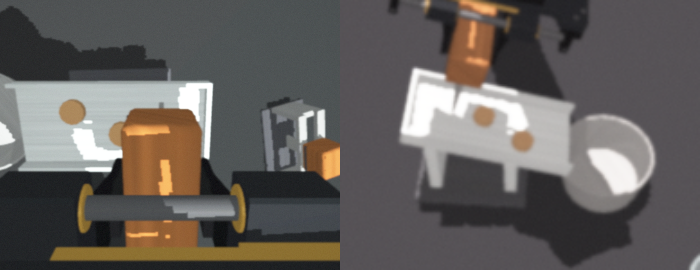

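The blade hangs over the upper floor, uphill of chip_a. The wrist view has the far wall at row ~85 and the blade's corner at about (163,103). The scene view agrees, so I'm lowering it.

Call:
step_arm([
  {"travel": [0,0,0.012],"turn": [0,0,0]},
  {"travel": [0,-0.001,0.024],"turn": [0,0,0]},
  {"travel": [0,-0.001,0.036],"turn": [0,0,0]},
  {"travel": [0,-0.001,0.036],"turn": [0,0,0]},
  {"travel": [0,-0.001,0.036],"turn": [0,0,0]},
])

```text
time: 7.8
position: [0.5881, -0.0442, 0.2168]
tool_rot: [2.876, -0.158, -0.02]
ft_force: [0.3, -0.7, -2.9]
grip_width: 0.456
grip_force: 60.0
```

```bash
python3 - <<'E'
from h import *
s=ctrl.get_state();im=ctrl.get_image("wrist");c=cam("wrist",s)
print(s['position'],blade(s),s['ft_force'],to_blade(s,-.148,0,.003))
f=lambda v:np.round(proj(c,TO+TR@v),1)
b=s['position']+Ro.from_rotvec(s['tool_rot']).apply(OFF+[.036,0,0])
print('far wall inner top',f([-.148,-.042,.018]),f([-.12,-.042,.018]),'outer',f([-.148,-.046,.018]),'far floor',f([-.148,-.042,0]),'blade corner',proj(c,b))
cv2.imwrite("pics/w5.png",cv2.resize(im[80:230,150:350],None,fx=4,fy=4,interpolation=cv2.INTER_CUBIC)[:,:,::-1])
E
```

```text
[ 0.58806584 -0.04415965  0.21681207] [-1.496e+02  1.000e-01  2.260e+01] [ 0.32923104 -0.66318618 -2.89622244] (array([ 0.1, -1.6, 19.6]), array([ 0.01,  0.03, -0.19]))
far wall inner top [249.5 153.9] [216. 154.] outer [249.5 149.2] far floor [249.6 150.4] blade corner [251.6138214  162.21278762]
```

View pics/w5.png

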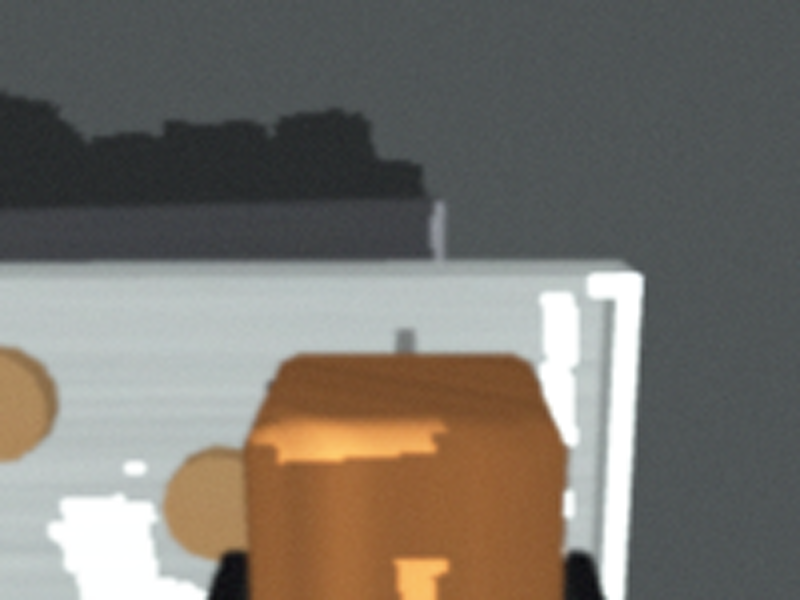

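In w5 the blade corner is at (251,162.5), as predicted. The far wall's inner top is at row ~149, about 4 mm farther than modelled, so I'm shifting +3 mm along tool x before lowering.

Call:
step_arm([
  {"travel": [0.003,0,0],"turn": [0,0,0]},
  {"travel": [0.003,0,0.006],"turn": [0,0,0]},
  {"travel": [0.003,0,0.012],"turn": [0,0,0]},
  {"travel": [0.003,0,0.017],"turn": [0,0,0]},
  {"travel": [0.003,0,0.017],"turn": [0,0,0]},
])

```text
time: 8.35
position: [0.5902, -0.049, 0.1999]
tool_rot: [2.875, -0.158, -0.021]
ft_force: [-0.1, -0.5, -2.6]
grip_width: 0.454
grip_force: 60.0
```

Call:
step_arm([
  {"travel": [0,0,0.001],"turn": [0,0,0]},
  {"travel": [0,0,0.002],"turn": [0,0,0]},
  {"travel": [0,0,0.002],"turn": [0,0,0]},
])

```text
time: 8.65
position: [0.5909, -0.049, 0.1992]
tool_rot: [2.876, -0.158, -0.018]
ft_force: [0.2, 0.2, -1.9]
grip_width: 0.453
grip_force: 60.0
```

```bash
python3 - <<'E'
from h import *
s=ctrl.get_state();print(s['position'],blade(s),s['ft_force'],s['torque'])
E
```

```text
[ 0.59093074 -0.04901686  0.1992142 ] [-149.4   -3.4    4.4] [ 0.18830758  0.23546197 -1.89634167] [ 0.49883036 -0.00470758 -0.08862083]
```

Call:
step_arm([
  {"travel": [0,0,0.001],"turn": [0,0,0]},
  {"travel": [0,0,0.0015],"turn": [0,0,0]},
  {"travel": [0,0,0.0015],"turn": [0,0,0]},
])

```text
time: 8.95
position: [0.5908, -0.0495, 0.1976]
tool_rot: [2.876, -0.158, -0.019]
ft_force: [-0.5, 0.7, -2.2]
grip_width: 0.453
grip_force: 60.0
```

Call:
step_arm([
  {"travel": [0,-0.008,0],"turn": [0,0,0]},
  {"travel": [0,-0.017,0],"turn": [0,0,0]},
  {"travel": [0,-0.026,0],"turn": [0,0,0]},
  {"travel": [0,-0.035,0],"turn": [0,0,0]},
  {"travel": [0,-0.044,0],"turn": [0,0,0]},
])

```text
time: 9.45
position: [0.5956, -0.0059, 0.186]
tool_rot: [2.876, -0.156, -0.019]
ft_force: [0.9, -0.3, -2.6]
grip_width: 0.456
grip_force: 60.0
```

```bash
python3 - <<'E'
from h import *
s=ctrl.get_state();im=ctrl.get_image("wrist");sc=ctrl.get_image("scene");print(blade(s),s['ft_force'],s['tool_rot'])
cv2.imwrite("pics/w6.png",np.hstack([im[60:330,90:430],cv2.resize(sc[130:280,160:360],None,fx=1.8,fy=1.8)])[:,:,::-1])
E
```

```text
[-104.1   -3.4    2.8] [ 0.86364602 -0.30954365 -2.5712543 ] [ 2.87592046 -0.15647478 -0.01851312]
```

View pics/w6.png

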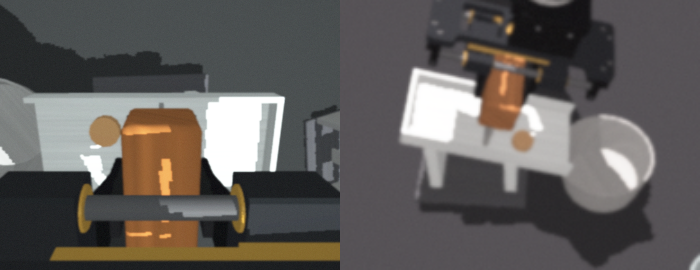

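The sweep is under way: chip_b is still at (104,130) in the wrist crop, and chip_a is hidden behind the handle, being pushed. I'll carry on down and over the edge.

Call:
step_arm([
  {"travel": [0,-0.009,0],"turn": [0,0,0]},
  {"travel": [0,-0.018,0],"turn": [0,0,0]},
  {"travel": [0,-0.027,0],"turn": [0,0,0]},
  {"travel": [0,-0.036,0],"turn": [0,0,0]},
  {"travel": [0,-0.045,0],"turn": [0,0,0]},
])

```text
time: 10.05
position: [0.6003, 0.0369, 0.1744]
tool_rot: [2.876, -0.157, -0.018]
ft_force: [0.6, -0.4, -1.7]
grip_width: 0.453
grip_force: 60.0
```

Call:
step_arm([
  {"travel": [0,-0.007,0],"turn": [0,0,0]},
  {"travel": [0,-0.014,0],"turn": [0,0,0]},
  {"travel": [0,-0.021,0],"turn": [0,0,0]},
  {"travel": [0,-0.028,0],"turn": [0,0,0]},
  {"travel": [0,-0.035,0],"turn": [0,0,0]},
])

```text
time: 10.55
position: [0.6041, 0.07, 0.1655]
tool_rot: [2.876, -0.158, -0.018]
ft_force: [-0.8, -0.8, -2.4]
grip_width: 0.458
grip_force: 60.0
```

Call:
step_arm([
  {"travel": [0,-0.006,0],"turn": [0,0,0]},
  {"travel": [0,-0.012,0],"turn": [0,0,0]},
  {"travel": [0,-0.018,0],"turn": [0,0,0]},
  {"travel": [0,-0.024,0],"turn": [0,0,0]},
  {"travel": [0,-0.03,0],"turn": [0,0,0]},
])

```text
time: 11.05
position: [0.6072, 0.0989, 0.1577]
tool_rot: [2.876, -0.158, -0.018]
ft_force: [-0.3, -0.0, -2.0]
grip_width: 0.455
grip_force: 60.0
```

```bash
python3 - <<'E'
from h import *
s=ctrl.get_state();im=ctrl.get_image("wrist");sc=ctrl.get_image("scene");print(blade(s),s['ft_force'])
cv2.imwrite("pics/w7.png",np.hstack([im[60:330,90:430],cv2.resize(sc[130:280,160:360],None,fx=1.8,fy=1.8)])[:,:,::-1])
E
```

```text
[ 5.1 -3.9  2.8] [-0.25504106 -0.04222527 -2.03183273]
```

View pics/w7.png

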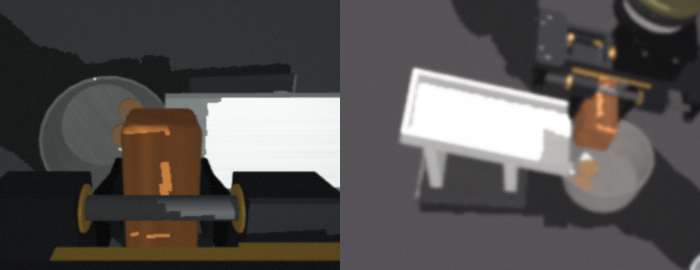

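Both chips lie in the cup, at (130,108) and (120,133) in the wrist crop. I'll push 8 mm further to be sure, then lift away.

Call:
step_arm([
  {"travel": [0,-0.004,0],"turn": [0,0,0]},
  {"travel": [0,-0.008,0],"turn": [0,0,0]},
  {"travel": [0,-0.008,-0.03],"turn": [0,0,0]},
  {"travel": [0,-0.008,-0.07],"turn": [0,0,0]},
  {"travel": [0,-0.008,-0.11],"turn": [0,0,0]},
])

```text
time: 11.65
position: [0.6107, 0.1344, 0.2628]
tool_rot: [2.875, -0.158, -0.02]
ft_force: [1.0, -0.1, -1.6]
grip_width: 0.454
grip_force: 60.0
```

```bash
python3 - <<'E'
from h import *
s=ctrl.get_state();print(s['position'],go(s,np.array([.5288,.3565,.29]),Ro.from_euler('z',3.4,degrees=True)*Ro.from_rotvec([np.pi,0,0])))
E
```

```text
[0.61065546 0.13443641 0.26279652] (array([-105.7, -197.4,  -81.2]), array([15.  ,  1.24, -9.64]))
```

Call:
step_arm([
  {"travel": [-0.018,-0.034,-0.014],"turn": [3,0.2,-2]},
  {"travel": [-0.036,-0.067,-0.028],"turn": [6,0.5,-4]},
  {"travel": [-0.054,-0.1,-0.042],"turn": [9,0.7,-6]},
  {"travel": [-0.072,-0.134,-0.056],"turn": [12,1,-8]},
  {"travel": [-0.09,-0.167,-0.069],"turn": [15,1.24,-9.64]},
])

```text
time: 12.15
position: [0.5403, 0.3239, 0.2859]
tool_rot: [-3.138, -0.096, -0.003]
ft_force: [0.8, 0.1, -2.3]
grip_width: 0.453
grip_force: 60.0
```

```bash
python3 - <<'E'
from h import *
s=ctrl.get_state();print(s['position'],go(s,np.array([.5288,.3565,.29]),Ro.from_euler('z',3.4,degrees=True)*Ro.from_rotvec([np.pi,0,0])))
E
```

```text
[0.54028223 0.32387876 0.285858  ] (array([ -9.5, -33.3,  -4.1]), array([-0.12, -0.11,  0.1 ]))
```

Call:
step_arm([
  {"travel": [-0.0095,-0.025,0],"turn": [0,0,0]},
  {"travel": [-0.0095,-0.0333,0.02],"turn": [0,0,0]},
  {"travel": [-0.0095,-0.0333,0.05],"turn": [0,0,0]},
  {"travel": [-0.0095,-0.0333,0.066],"turn": [0,0,0]},
  {"travel": [-0.0095,-0.0333,0.066],"turn": [0,0,0]},
])

```text
time: 12.65
position: [0.5287, 0.3532, 0.2164]
tool_rot: [3.137, 0.093, -0.005]
ft_force: [0.0, -0.4, -2.3]
grip_width: 0.452
grip_force: 60.0
```

Call:
step_arm([
  {"travel": [0,0,0],"turn": [0,0,0]},
  {"travel": [0,0,0],"turn": [0,0,0]},
])

```text
time: 12.85
position: [0.5304, 0.3553, 0.2209]
tool_rot: [-3.139, -0.093, -0.005]
ft_force: [0.5, 0.5, -1.8]
grip_width: 0.455
grip_force: 60.0
```

```bash
python3 - <<'E'
from h import *
for _ in range(3):
    s=ctrl.get_state();print(s['position'],go(s,np.array([.529,.3567,.0925]),Ro.from_euler('z',3.4,degrees=True)*Ro.from_rotvec([np.pi,0,0])));ctrl.get_image("wrist")
E
```

```text
[0.53044235 0.35533338 0.22090852] (array([ -1.8,  -1.3, 128.4]), array([-0.09, -0.18, -0.02]))
[0.5303757  0.35542579 0.2209511 ] (array([ -1.7,  -1.2, 128.4]), array([-0.09, -0.19, -0.01]))
[0.53029078 0.35537548 0.22080507] (array([ -1.6,  -1.2, 128.3]), array([-0.08, -0.18, -0.  ]))
```

Call:
step_arm([
  {"travel": [-0.0015,-0.001,0.02],"turn": [0,0,0]},
  {"travel": [-0.0015,-0.001,0.05],"turn": [0,0,0]},
  {"travel": [-0.0015,-0.001,0.08],"turn": [0,0,0]},
  {"travel": [-0.0015,-0.001,0.105],"turn": [0,0,0]},
  {"travel": [-0.0015,-0.001,0.12],"turn": [0,0,0]},
])

```text
time: 13.5
position: [0.5278, 0.3552, 0.0976]
tool_rot: [3.139, 0.093, -0.001]
ft_force: [-0.7, -0.4, -2.4]
grip_width: 0.456
grip_force: 60.0
```

Call:
step_arm([
  {"travel": [0,0,0.004],"turn": [0,0,0]},
  {"travel": [0,0,0.007],"turn": [0,0,0]},
  {"travel": [0,0,0.007],"turn": [0,0,0]},
  {"travel": [0,0,0.007],"turn": [0,0,0]},
])

```text
time: 13.9
position: [0.5289, 0.3566, 0.0937]
tool_rot: [-3.139, -0.094, -0.005]
ft_force: [-0.2, 0.5, -2.0]
grip_width: 0.455
grip_force: 60.0
```

```bash
python3 - <<'E'
from h import *
s=ctrl.get_state();print(s['position'],s['ft_force'],go(s,np.array([.529,.3567,.0908]),Ro.from_euler('z',3.4,degrees=True)*Ro.from_rotvec([np.pi,0,0])))
E
```

```text
[0.52888477 0.35662155 0.09366096] [-0.19091813  0.54406501 -1.9636319 ] (array([ 0.1, -0.1,  2.9]), array([-0.08, -0.18,  0.02]))
```

Call:
step_arm([
  {"travel": [0,0,0.001],"turn": [0,0,0]},
  {"travel": [0,0,0.002],"turn": [0,0,0]},
  {"travel": [0,0,0.0025],"turn": [0,0,0]},
  {"travel": [0,0,0.0025],"turn": [0,0,0]},
])

```text
time: 14.3
position: [0.5285, 0.3562, 0.0906]
tool_rot: [-3.14, -0.094, -0.003]
ft_force: [-1.1, -1.1, 3.1]
grip_width: 0.454
grip_force: 60.0
```

The scraper rests on the rails with about 5 N of contact, so I'm releasing it.

Call:
step_arm([
  {"travel": [0,0,0],"turn": [0,0,0]},
  {"travel": [0,0,0],"turn": [0,0,0]},
  {"travel": [0,0,0],"turn": [0,0,0]},
  {"travel": [0,0,0],"turn": [0,0,0]},
  {"travel": [0,0,0],"turn": [0,0,0]},
], gripper=1.0)

```text
time: 14.8
position: [0.5282, 0.356, 0.0897]
tool_rot: [-3.14, -0.094, -0.002]
ft_force: [-0.1, 1.0, -0.3]
grip_width: 0.824
grip_force: 0.0
```

Call:
step_arm([
  {"travel": [0,0,0],"turn": [0,0,0]},
  {"travel": [0,0,0],"turn": [0,0,0]},
  {"travel": [0,0,0],"turn": [0,0,0]},
  {"travel": [0,0,-0.01],"turn": [0,0,0]},
  {"travel": [0,0,-0.03],"turn": [0,0,0]},
])

```text
time: 15.3
position: [0.5273, 0.3552, 0.1191]
tool_rot: [3.139, 0.094, -0.003]
ft_force: [0.6, -0.6, -0.4]
grip_width: 0.997
grip_force: 0.0
```

Call:
step_arm([
  {"travel": [0,0,-0.04],"turn": [0,0,0]},
  {"travel": [0,0,-0.08],"turn": [0,0,0]},
  {"travel": [-0.02,0,-0.12],"turn": [0,0,0]},
  {"travel": [-0.04,0,-0.16],"turn": [0,0,0]},
  {"travel": [-0.04,0,-0.18],"turn": [0,0,0]},
])

```text
time: 15.8
position: [0.4857, 0.3561, 0.3052]
tool_rot: [-3.137, -0.1, -0.009]
ft_force: [0.4, 1.4, -0.2]
grip_width: 1.0
grip_force: 0.0
```

```bash
python3 - <<'E'
from h import *
t=ctrl.get_image("top");sc=ctrl.get_image("scene");s=ctrl.get_state();im=ctrl.get_image("wrist");c=cam("wrist",s);print(s['position'],s['grip_width'],s['time'])
for b in blobs(im,(3,110,90),(20,255,255),700):
    r=cv2.minAreaRect(b);Q=[onz(c,p,.112) for p in cv2.boxPoints(r)];print(np.round(Q,4).tolist(),np.mean(Q,axis=0))
z=lambda a:cv2.resize(a,(400,300),interpolation=cv2.INTER_CUBIC)
cv2.imwrite("pics/fin.png",np.vstack([np.hstack([z(sc[150:270,270:430]),z(t[130:250,80:240])]),np.hstack([z(im[:300,56:456]),z(sc)])])[:,:,::-1])
E
```

```text
[0.48838988 0.3553907  0.30476609] 1.0025989640269979 15.9
[[0.5687, 0.3778, 0.112], [0.571, 0.3405, 0.112], [0.4847, 0.3337, 0.112], [0.4822, 0.3738, 0.112]] [0.52665659 0.35642569 0.112     ]
```

View pics/fin.png

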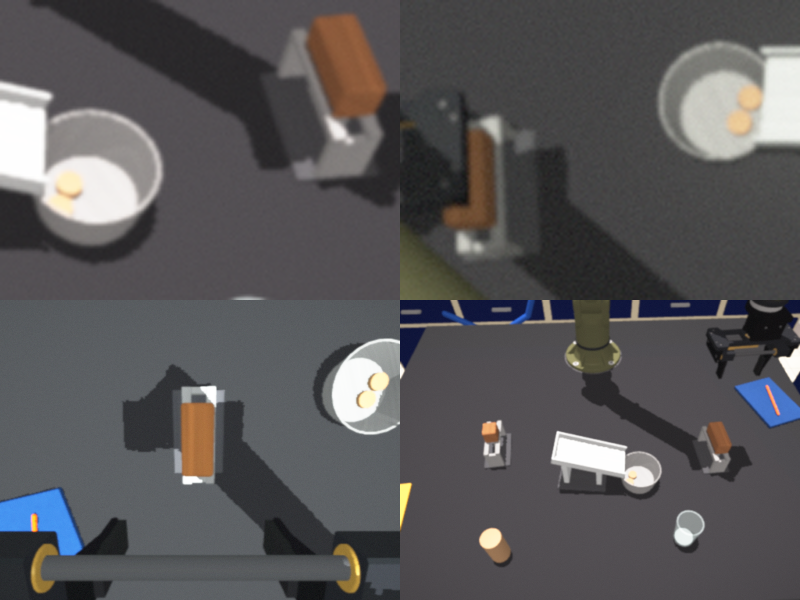

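The final views show both chips in the standing cup, the tray empty, the scraper upright in its rack within 2 mm of its first place, and the robot clear.

```bash
python3 -c "
from bench import ctrl
print(ctrl.close_job())"
```

```text
the job is handed in; nothing more can be done
None
```

I swept both offcuts into the cup with the wide scraper's blade, left the cup standing under the tray's edge, hung the scraper back upright in its rack, and handed the job in at about 16 s.

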